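# Index the photo turntable to its three-quarter stop

### The job

The front view of the stone box has been shot; now set the photo turntable for the three-quarter view. Pull up the turntable's spring plunger, turn the table counter-clockwise as seen from above, and let the plunger ride gently along until it drops by itself fully into the hole of the brass angle sector and locks the table; then take your hand away. Never force the table against a pin that is still in a hole, keep the box standing where it is on the table, and do not bump the phone that takes the pictures or push the other desk things about.

Things in the scene. Friction and masses are not known exactly. Their poses are not given: they have to be found in the camera images.
- turntable (a joint): turn of the round white table (176 mm diameter, top 34 mm above the desk), rad, counter-clockwise from above; 0 at the start, with the pin in the home hole. Bearing and riding pin drag with 1 to 3 N at the knob. The pin is 7 mm with a chamfered end, the holes 9 mm: once in, it stops the table, with 1 mm (0.009 rad) of play each way. How high the pin stands is not measured
- turntable_base: fixed round black base, 310 mm diameter, origin under its centre on the turning axis, -x towards the home hole. On it an aluminium index track, top 16 mm above the desk, 100 to 130 mm from the axis, and clamped on the track a brass angle sector 2 mm thick and 54 degrees long, its ends ramped over 3 degrees; two orange thumb screws hold it outside the track (tops 27 mm high)
- home_hole (a point): mouth of the home hole, in the track, 115 mm from the axis. The sector's one hole, at the middle of its length and at the same radius, was set by eye and is not measured: it lies somewhere between 0.63 and 0.98 rad (36 to 56 degrees) counter-clockwise of the home hole. So a pin turned by 0.58 rad is on the flat of the brass in every case, and still short of its hole
- plunger_seat (a point): point on the plunger's axis on top of the dark arm (30 mm wide) that carries it, 115 mm from the table's axis, 34 mm above the desk; turns with the table, does not rise with the plunger. Over it stands the black ribbed knob, round, upright, 24 mm diameter, its straight side 46 to 62 mm and top 64 mm above the desk while the pin is seated; a 15 mm steel sleeve is under it
- turntable_center (a point): middle of the table's top, on its turning axis, 34.5 mm above the desk; -x points to the plunger; turns with the table. The plunger lifts 11 mm to its stop: its pin leaves the holes at 5 mm (track) or 7 mm (brass). A spring drives it down (with its weight) with 4 N seated to 8 N fully up; over a hole it drops by itself, also while a finger pushes lightly on the side of the knob
- stone_box: small box of dark speckled stone, 80 x 92 x 38 mm, standing loose near the middle of the table with its top about 73 mm above the desk; origin at the centre of its underside, z up. It is the thing being photographed and rides along with the table
- phone_stand: fixed aluminium stand, about 90 x 90 mm, with a black phone on it (top about 125 mm high), near the right front; origin at the centre of its underside; the phone's camera looks at the table
- mug: green mug, 84 mm across, 91 mm high, at the right back; origin at the centre of its underside
- tape_dispenser: black tape dispenser, 52 x 127 x 66 mm, at the right; origin at the centre of its underside
- notebook: dark green notebook, 211 x 148 x 13 mm, at the left with a pen lying on it; origin at the centre of its underside

How it is judged:
On the way, in this order (a step that is already met when the one before it is completed fails the run):
1. the plunger's pin is pulled up out of the home hole (height (world z) of pin above 0.0271 m and value of joint turntable below 0.15 rad), for 0.1 s.
2. the table is turned counter-clockwise, past 0.3 rad, with the pin out of the holes (height (world z) of pin above 0.0261 m and value of joint turntable above 0.3 rad), for 0.1 s.
At the end, for the whole second after the job is handed in: the plunger is fully down (within 1.5 mm) in the hole of the brass sector, the table standing still between 0.58 and 1.03 rad from its home stop, the stone box upright within 30 mm of the table's middle, and the hand is clear (height (world z) of pin below 0.0241 m and value of joint turntable between 0.58 and 1.03 rad and velocity of joint turntable between -0.03 and 0.03 rad/s and horizontal distance between stone_box and turntable_center below 0.03 m and angle between stone_box's own z axis and vertical below 0.1 rad); the robot touches nothing.
It fails at once if the plunger's pin is pressed with more than 25 N (the table forced against it, or it is rammed onto the track) (contact force between pin and anything else above 25 N).
It fails at once if the stone box slides more than 30 mm off the middle of the table or tips (horizontal distance between stone_box and turntable_center above 0.03 m or angle between stone_box's own z axis and vertical above 0.25 rad).
It fails at once if the phone or its stand is bumped (contact force between any of the arm, the fingers and phone_stand above 3 N).
It fails at once if the mug, tape dispenser or notebook are pushed more than 30 mm (distance of any of mug, tape_dispenser, notebook from where it was at the start of the episode above 0.03 m).
It also fails if it takes over 45 s, if anything falls off the work surface, if the arm or the gripper's body presses on something with over 40 N, if the wrist force passes 120 N, or if a joint passes its speed limit or range.

### The arm

A 7-joint arm with a two-finger parallel gripper is mounted at the origin on the work surface; the furniture and walls round the work are solid. World frame = base frame: x ahead of the robot, y to its left, z up, the work surface at z = 0. Lengths are in m, angles in rad, forces in N, time in s.
With the tool pointing down it reaches from about 0.425 to 0.925 m from the base axis. Payload 6.8 kg.
Tool frame: the origin (TCP) lies midway between the tips of the shut fingers; the grasp point (between the pads) lies 19 mm behind it; z points along the fingers, y is the line along which they close (so a half turn about z gives the same grasp; the last joint's range is limited). The gripper opens to 85 mm and grips with 20 to 120 N. Pads are 22 mm wide; open, the fingers measure 114 mm over their backs; the gripper's body (76 mm by 85 mm) begins 54 mm behind the grasp point. The pads swing forward as they close: fully open they stand 13 mm farther back than shut.
Start: joints at [1.014, 0.477, 0.022, 1.555, -0.011, 1.109, -0.083], TCP at [0.293, -0.608, 0.231] pointing down, gripper open.
Joint ranges: [-2.96, 2.96], [-0.34, 2.1], [-1.41, 1.46], [0.24, 2.44], [-1.37, 4.51], [0.17, 1.92], [-2.96, 2.96]. Speed limits (rad/s): [2.39, 2.39, 3.14, 3.14, 3.14, 3.14, 3.14].

### API

Orientations are given as a rotation vector (axis times angle).
In Python, from bench import r gives the robot as it stands. The module is installed in compiled form; this text tells all that it offers.
- The arm moves only by the tool apply_moves, never from a script. Its argument "rows" is a list of rows, each a list of 6 numbers: the shift along the tool's x, y, z scaled (see below), then the turn, a rotation vector about the tool's x, y, z scaled (see below). A call has 1 to 5 rows; each row is the pose to reach, as a shift and turn from the pose commanded when the call began, along the tool's axes at that moment; what a row does not reach only later rows make up. The controller multiplies each number of a shift by 0.25 m and each number of a turn by 90 degrees. A row lasts 1/8 s, in which the tool goes at most 62.5 mm and 10.7 degrees, less where a joint would pass 70% of its speed; a pose out of reach is approached as far as the arm can. A call with a number of a shift or a turn outside -1 to 1 is refused whole. A call with a gripper value outside its range is refused whole. "claw" is the opening, from 0 (shut) to 1 (fully open), set as the call begins (left out, the last holds). The fingers move at their own pace and stop on an object; "newtons" is the grip in N (left out, the last holds). Time passes only in rows, so rows that repeat a pose let the fingers close. It gives the time, the measured TCP pose, the force, the opening and the grip force at its end, in the units of the state.
- r.get_obs(): the state, without advancing time (a new reading comes with each control period).
- r.grab_frame(name): name is "scene" or "side" or "wrist"; returns a dict with "pixels" (420x560x3 uint8, red, green, blue), "intrinsics" (3x3 intrinsics, pixels), "dist" ([k1, k2, p1, p2, k3] as OpenCV has them; the pictures are not rectified), "eye" and "attitude" of the camera in the world. Camera axes: x right, y up, looking along -z (the intrinsics and any distortion apply to the point x, -y, -z); pixel columns grow to the right and rows downward; lengths in m; the calibration is good to about 2 mm. A picture is of the moment at which its call begins. There is no depth.
- r.hand_in(): hands the job in; it is judged then, once.
Trained networks look in a picture, given as the dict that the camera call returned (one of the last four; its "shot" number tells which), for a name from the list of things; names that differ only in an ending like _2 or _b are one class to them, and where a whole thing is asked for, a point or a joint stands for the part that bears it (a point fixed in the world has none). Each returns a list of dicts, best first, with "conf" (0 to 1); they miss things now and then, are a little off and sometimes report something else, mostly with a low value. They report only what shows in the picture. A call takes as long as a camera call.
- r.search_frame(picture, thing): "rect" ([left, top, width, height] in pixels, round what is visible of it).
- r.outline_of(picture, thing): "pixels" (420x560 bool, what is visible of it) and "rect" ([left, top, width, height] in pixels, round what is visible of it).
- r.landmark_of(picture, thing): "point" ([column, row] in pixels: a listed point, or the origin of a listed thing).
The state is a dict: "clock": time; "joints": joint angles; "qvel": joint speeds; "tau": joint torques, N m; "tcp_pos": TCP position; "orientation": TCP orientation; "contact_force": force on the tool from outside, world axes, zero at the start; "moment": the same for the moment, N m; "grip_width": finger opening in m; "gripper_force": force on a finger pad.
Only numpy, scipy, OpenCV 4.12 (cv2) and the standard library are available. Lean on these libraries where they do the work, as an engineer would, in place of code of your own. Each camera call takes 0.05 s, during which the arm holds its last target. There are 200 camera calls.

## Working session

There is one attempt and no reset: what is moved stays moved. The work goes in short steps, Python scripts to look and compute and a tool call to move; the robot and the scene stay as the last step left them, time stands still between calls to the robot, and variables do not carry over. Pictures are saved under pics/ and viewed, at most 10 in all, crops included, and the job is handed in when it is done.

Besides the shell and the picture viewer there is one more tool, called after "Emit:" as name(argument=value, ...), one argument or row to a line, values as JSON. apply_moves: Moves the arm, as the interface text tells. Its arguments: {"type":"object","properties":{"rows":{"type":"array","items":{"type":"array","items":{"type":"number"}}},"claw":{"type":"number"},"newtons":{"type":"number"}},"required":["rows"]}

```bash
mkdir -p pics; cat > h.py <<'E'
import numpy as np, cv2
from bench import r
from scipy.spatial.transform import Rotation as R
def rot(a):
    a=np.array(a,float)
    if a.shape==(3,3): return a
    return R.from_rotvec(a).as_matrix() if a.size==3 else R.from_quat(a).as_matrix()
def ray(f,p):
    n=cv2.undistortPoints(np.array([[p]],float),np.array(f["intrinsics"]),np.array(f["dist"],float))[0,0]
    return np.array(f["eye"]),rot(f["attitude"])@np.array([n[0],-n[1],-1])
def atz(f,p,z):
    o,d=ray(f,p); return o+d*(z-o[2])/d[2]
def proj(f,P):
    c=rot(f["attitude"]).T@(np.array(P)-np.array(f["eye"])); c=np.array([c[0],-c[1],-c[2]])
    return cv2.projectPoints(c.reshape(1,1,3),np.zeros(3),np.zeros(3),np.array(f["intrinsics"]),np.array(f["dist"],float))[0].ravel()
def save(f,n): cv2.imwrite("pics/"+n,f["pixels"][...,::-1])
E
python3 - <<'E'
from h import *
Z={"turntable_base":0,"home_hole":.016,"plunger_seat":.034,"turntable_center":.0345,"stone_box":.0345,"phone_stand":0,"mug":0,"tape_dispenser":0,"notebook":0}
o=r.get_obs();print(o["tcp_pos"],o["orientation"],o["contact_force"],o["clock"])
ims=[]
for n in("scene","side"):
    f=r.grab_frame(n);save(f,n+"0.png");ims.append(f["pixels"])
    print(n,f["eye"],np.shape(f["attitude"]))
    for t,z in Z.items():
        for d in r.landmark_of(f,t)[:1]:print(t,np.round(d["point"]),round(d["conf"],2),atz(f,d["point"],z).round(4))
E
```

```text
[ 0.29258743 -0.60762035  0.23030772] [-3.06107503e+00 -6.98733735e-01  8.44886186e-04] [-0.43168908  0.20091357  0.26760404] 0.0
scene [-0.03947099  0.76232927  0.68066887] (3,)
turntable_base [244. 220.] 0.63 [0.5799 0.0533 0.    ]
home_hole [249. 240.] 0.8 [0.5058 0.1242 0.016 ]
plunger_seat [247. 238.] 0.97 [0.4994 0.1381 0.034 ]
turntable_center [387. 179.] 0.25 [ 0.3409 -0.3019  0.0345]
stone_box [241. 211.] 0.92 [0.5817 0.0626 0.0345]
phone_stand [388. 181.] 0.76 [ 0.3554 -0.3506  0.    ]
mug [306. 159.] 0.67 [ 0.6314 -0.3252  0.    ]
tape_dispenser [334. 169.] 0.78 [ 0.5212 -0.3178  0.    ]
notebook [238. 324.] 0.89 [0.3707 0.3328 0.    ]
side [0.11770801 0.99272698 0.90480581] (3,)
turntable_base [231. 235.] 0.93 [0.581  0.0476 0.    ]
home_hole [244. 256.] 0.85 [0.5044 0.1319 0.016 ]
plunger_seat [248. 252.] 0.64 [0.4938 0.1312 0.034 ]
turntable_center [227. 226.] 0.58 [0.5893 0.056  0.0345]
stone_box [226. 229.] 0.83 [0.5863 0.0662 0.0345]
phone_stand [339. 181.] 0.66 [ 0.3566 -0.3325  0.    ]
mug [263. 160.] 0.8 [ 0.6427 -0.3663  0.    ]
tape_dispenser [293. 174.] 0.96 [ 0.5144 -0.3153  0.    ]
notebook [264. 331.] 0.69 [0.3682 0.3356 0.    ]
```

View pics/scene0.png

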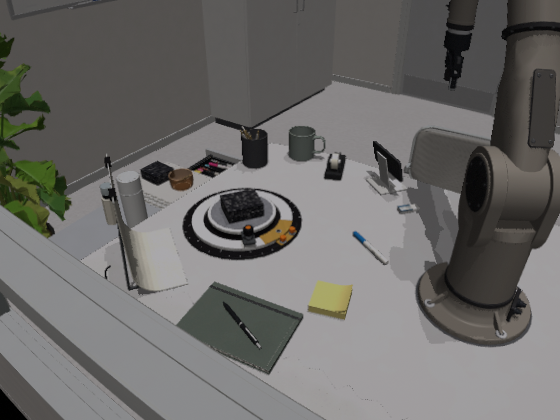

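View pics/side0.png

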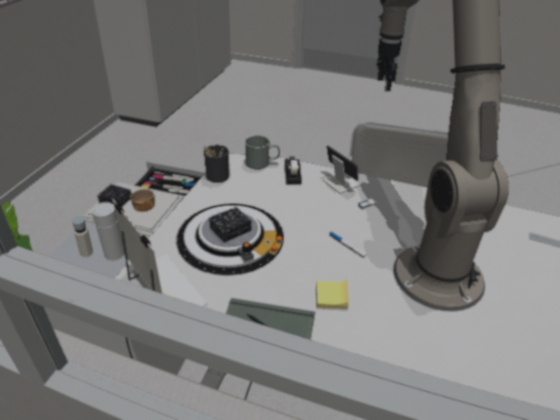

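The scene view shows the table at about (244,215), with the knob at (248,235) and the brass sector to its right at (278,232). So counter-clockwise moves the knob towards the robot. Next I'll work out the travel to a viewing pose above the table.

```bash
cat >> h.py <<'E'
def Rt(yaw): # tool down, tool y axis at world angle yaw
    c,s=np.cos(yaw),np.sin(yaw); y=np.array([c,s,0]); z=np.array([0,0,-1.]); return np.c_[np.cross(y,z),y,z]
def delta(P,yawdeg,n=5,frm=None):
    """print units for the full shift/turn; steps"""
    o=r.get_obs(); R0=rot(o["orientation"]); p0=np.array(o["tcp_pos"])
    s=R0.T@(np.array(P)-p0)/.25; w=R.from_matrix(R0.T@Rt(np.radians(yawdeg))).as_rotvec()/(np.pi/2)
    print("pos",p0.round(4),"yaw",np.degrees(np.arctan2(R0[1,1],R0[0,1])).round(2),"F",np.round(o["contact_force"],1),"t",o["clock"])
    print("shift",s.round(4),"turn",w.round(4))
E
python3 -c "
from h import *
delta([.30,-.60,.32],-64.3)
delta([.47,.02,.32],47)"
```

```text
pos [ 0.2929 -0.6082  0.2313] yaw -64.29 F [-0.2 -1.  -0.3] t 1.0
shift [ 0.0398 -0.0171 -0.3547] turn [ 0.     -0.      0.0002]
pos [ 0.2929 -0.6082  0.2313] yaw -64.29 F [-0.2 -1.  -0.3] t 1.0
shift [ 1.7285 -1.9565 -0.3548] turn [ 0.      0.     -1.2365]
```

Emit:
apply_moves(
  rows=[
    [0,0,-0.2,0,0,0],
    [0,0,-0.36,0,0,0],
    [0.14,-0.16,-0.36,0,0,0],
    [0.28,-0.32,-0.36,0,0,0],
    [0.42,-0.48,-0.36,0,0,0],
  ],
)

```text
clock: 1.62
tcp_pos: [0.3358, -0.4529, 0.3215]
orientation: [3.062, 0.699, 0.001]
contact_force: [1.2, -0.5, 1.0]
grip_width: 0.0854
gripper_force: 0.0
```

Emit:
apply_moves(
  rows=[
    [0.14,-0.16,0,0,0,-0.1],
    [0.28,-0.32,0,0,0,-0.2],
    [0.42,-0.48,0,0,0,-0.3],
    [0.56,-0.64,0,0,0,-0.4],
    [0.7,-0.8,0,0,0,-0.5],
  ],
)

```text
clock: 2.25
tcp_pos: [0.4066, -0.1967, 0.3216]
orientation: [2.557, 1.824, 0.001]
contact_force: [-0.1, 0.0, -0.3]
grip_width: 0.0853
gripper_force: 0.0
```

```bash
python3 -c "
from h import *
delta([.47,.02,.32],47)"
```

```text
pos [ 0.4066 -0.1967  0.3216] yaw -19.0 F [-0.1  0.  -0.3] t 2.25
shift [ 0.9022 -0.0424  0.0062] turn [ 5.000e-04  6.000e-04 -7.333e-01]
```

Emit:
apply_moves(
  rows=[
    [0.2,-0.01,0,0,0,-0.1],
    [0.4,-0.02,0,0,0,-0.2],
    [0.6,-0.03,0,0,0,-0.3],
    [0.8,-0.04,0,0,0,-0.4],
    [0.9,-0.04,0,0,0,-0.5],
  ],
)

```text
clock: 2.88
tcp_pos: [0.4715, 0.0204, 0.3217]
orientation: [1.659, 2.667, 0.002]
contact_force: [-0.3, -0.5, 0.0]
grip_width: 0.0854
gripper_force: 0.0
```

Emit:
apply_moves(
  rows=[
    [0,0,0,0,0,-0.1],
    [0,0,0,0,0,-0.2],
    [0,0,0,0,0,-0.23],
    [0,0,0,0,0,-0.23],
  ],
)

```text
clock: 3.38
tcp_pos: [0.4712, 0.0172, 0.3214]
orientation: [1.167, 2.916, -0.0]
contact_force: [-0.3, 0.5, -0.4]
grip_width: 0.0854
gripper_force: 0.0
```

```bash
python3 - <<'E'
from h import *
o=r.get_obs();print(o["tcp_pos"],o["joints"])
f=r.grab_frame("wrist");save(f,"w1.png");print(f["eye"],f["attitude"])
for t,z in {"turntable_base":0,"home_hole":.016,"plunger_seat":.034,"turntable_center":.0345,"stone_box":.0345}.items():
    for d in r.landmark_of(f,t)[:1]:print(t,np.round(d["point"]),round(d["conf"],2),atz(f,d["point"],z).round(4))
E
```

```text
[0.47118659 0.01723775 0.32141844] [ 0.38332492  0.09657491 -0.58519635  1.87300908  0.0576399   1.18833251
  0.58819092]
[0.41928118 0.066314   0.46317204] [-0.26992875 -0.1154649   0.80352985]
home_hole [370. 112.] 0.93 [0.4958 0.1354 0.016 ]
plunger_seat [372. 116.] 0.91 [0.4974 0.132  0.034 ]
stone_box [369. 202.] 0.57 [0.5761 0.0616 0.0345]
```

View pics/w1.png

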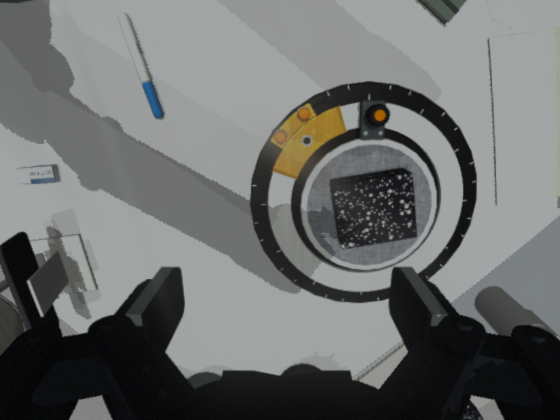

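The wrist view shows the knob at (378,116), the sector hole at (307,140), the thumb screws at (305,114) and (283,136), and the box at (373,208).

```bash
python3 - <<'E'
from h import *
from scipy.optimize import least_squares
f=r.grab_frame("wrist")
def circ(mask,z):
    c=max(cv2.findContours(mask.astype(np.uint8),cv2.RETR_EXTERNAL,cv2.CHAIN_APPROX_NONE)[0],key=len)
    c=cv2.convexHull(c)[:,0]
    P=np.array([atz(f,p.astype(float),z)[:2] for p in c])
    s=least_squares(lambda q:np.hypot(*(P-q[:2]).T)-q[2],[.58,.05,.1],loss="soft_l1",f_scale=.002)
    return s.x.round(4),np.abs(s.fun).mean()
for t,zs in(("turntable_base",(0,.01)),("turntable",(.034,)),("turntable_center",(.034,))):
    for d in r.outline_of(f,t)[:1]:
        print(t,round(d["conf"],2),d["rect"],[circ(d["pixels"],z) for z in zs])
im=f["pixels"].astype(int)
hsv=cv2.cvtColor(f["pixels"],cv2.COLOR_RGB2HSV)
# orange knob cap / screws
m=((hsv[...,0]<14)&(hsv[...,1]>170)&(hsv[...,2]>140)).astype(np.uint8)
n,l,s,c=cv2.connectedComponentsWithStats(m)
for i in range(1,n):
    if s[i,4]>30: print("orange",c[i].round(1),s[i,4],atz(f,c[i],.064).round(4),atz(f,c[i],.027).round(4))
print("hole",atz(f,(306.5,140.5),.018).round(4))
big=cv2.resize(f["pixels"][80:200,250:410],None,fx=5,fy=5,interpolation=cv2.INTER_CUBIC)
cv2.imwrite("pics/w1c.png",big[...,::-1])
E
```

```text
turntable_base 0.79 [248.8, 80.0, 228.0, 226.6] [(array([0.5845, 0.0567, 0.1567]), np.float64(0.00040363249998298656)), (array([0.5809, 0.0569, 0.1533]), np.float64(0.0003949258982365484))]
turntable 0.72 [250.0, 80.2, 228.9, 222.6] [(array([0.5722, 0.0572, 0.1453]), np.float64(0.0003147678224776123))]
turntable_center 0.71 [303.1, 102.3, 132.6, 167.2] [(array([0.58  , 0.0586, 0.0881]), np.float64(0.005757122257546412))]
hole [0.4673 0.0554 0.018 ]
```

View pics/w1c.png

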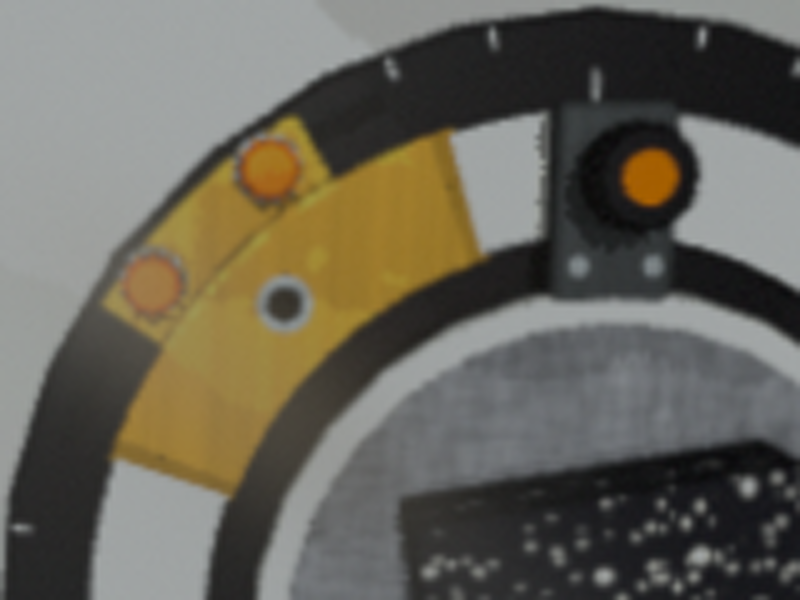

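The crop shows the knob's orange cap at about (380,115.4), the brass hole at (307,140.4), and the sector ends near (343,118) and (285,172) in full-frame pixels.

```bash
python3 - <<'E'
from h import *
f=r.grab_frame("wrist"); C=np.array([.583,.0568])
for n,p,z in(("knob",(380,115.4),.064),("hole",(307,140.4),.018),("seat",(372,116),.034),("screwA",(304,113.6),.027),("screwB",(280.5,136.6),.027)):
    q=atz(f,p,z)[:2];d=q-C;print(n,q.round(4),"r",np.hypot(*d).round(4),"ang",np.degrees(np.arctan2(d[1],d[0]))%360)
# arm edges: rounded on dark arm corners at z .034
for e in((362,101),(385.5,101),(360.5,139),(384,139)):print(atz(f,e,.034).round(4))
g=r.grab_frame("scene")
for d in r.outline_of(f,"plunger_seat")[:1]: print(d["rect"])
delta([*atz(f,(380,115.4),.064)[:2],.15],47)
E
```

```text
knob [0.4979 0.1343] r 0.1151 ang 137.67092019232308
hole [0.4676 0.056 ] r 0.1154 ang 180.4195188116029
seat [0.4978 0.132 ] r 0.1136 ang 138.5786275966942
screwA [0.4408 0.0752] r 0.1434 ang 172.61878171499762
screwB [0.4411 0.0359] r 0.1435 ang 188.37026745289737
[0.4765 0.1345 0.034 ]
[0.4955 0.1549 0.034 ]
[0.5089 0.1043 0.034 ]
[0.5285 0.1252 0.034 ]
[301.4, 101.3, 134.1, 167.8]
pos [0.4712 0.0173 0.3213] yaw 46.41 F [-0.9  0.5 -0.4] t 4.025
shift [0.2455 0.4126 0.6852] turn [ 0.      0.     -0.0066]
```

Emit:
apply_moves(
  rows=[
    [0.06,0.1,0.16,0,0,0],
    [0.12,0.2,0.32,0,0,0],
    [0.19,0.31,0.5,0,0,0],
    [0.245,0.412,0.68,0,0,-0.01],
    [0.245,0.412,0.68,0,0,-0.01],
  ],
  claw=0.7,
)

```text
clock: 4.65
tcp_pos: [0.4956, 0.1358, 0.1483]
orientation: [-1.135, -2.923, 0.003]
contact_force: [-0.9, -0.4, 0.7]
grip_width: 0.0599
gripper_force: 0.0
```

```bash
python3 - <<'E'
from h import *
f=r.grab_frame("wrist");save(f,"w2.png")
delta([.498,.1343,.037],47.7)
E
```

```text
pos [0.4969 0.1347 0.1502] yaw 47.43 F [ 0.3  0.  -0.3] t 4.7
shift [-0.0054  0.0029  0.4527] turn [-0.0015 -0.0015 -0.003 ]
```

View pics/w2.png

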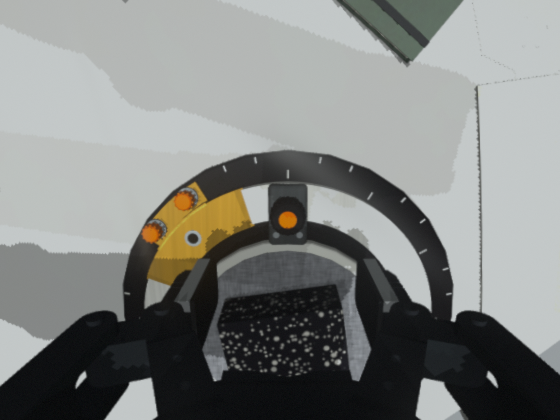

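The knob cap is at (288,219), centred between the fingers, and the hole is at (193,239).

```bash
python3 - <<'E'
from h import *
f=r.grab_frame("wrist")
print(atz(f,(288,219.5),.064),atz(f,(193,239),.018))
delta([*atz(f,(288,219.5),.064)[:2],.037],47.7)
E
```

```text
[0.49959691 0.13310207 0.064     ] [0.46975213 0.0531303  0.018     ]
pos [0.4979 0.134  0.1515] yaw 47.32 F [ 0.3  0.4 -0.1] t 4.75
shift [-0.0074  0.0022  0.4581] turn [-0.0003 -0.0002 -0.0042]
```

Emit:
apply_moves(
  rows=[
    [-0.007,0,0.15,0,0,0],
    [-0.007,0,0.3,0,0,0],
    [-0.007,0,0.38,0,0,0],
    [-0.007,0,0.38,0,0,0],
    [-0.007,0,0.38,0,0,0],
  ],
)

```text
clock: 5.38
tcp_pos: [0.5006, 0.1326, 0.0582]
orientation: [1.144, 2.923, 0.002]
contact_force: [0.1, -0.3, 0.2]
grip_width: 0.0596
gripper_force: 0.0
```

```bash
python3 - <<'E'
from h import *
delta([.4992,.1335,.037],47.7)
E
```

```text
pos [0.5006 0.1326 0.0582] yaw 47.24 F [ 0.1 -0.3  0.2] t 5.375
shift [ 0.0067 -0.0015  0.0847] turn [ 0.0015  0.0013 -0.0051]
```

Emit:
apply_moves(
  rows=[
    [0.006,0,0.05,0,0,0],
    [0.006,0,0.084,0,0,0],
    [0.006,0,0.084,0,0,0],
    [0.006,0,0.084,0,0,0],
  ],
  claw=0.36,
  newtons=20,
)

```text
clock: 5.88
tcp_pos: [0.498, 0.1341, 0.0353]
orientation: [-1.143, -2.926, 0.0]
contact_force: [0.1, -0.0, -0.6]
grip_width: 0.0309
gripper_force: 0.0
```

```bash
python3 - <<'E'
from h import *
o=r.get_obs();print(o["contact_force"],o["moment"],o["grip_width"],o["gripper_force"])
delta([.4992,.1335,.037],47.7)
f=r.grab_frame("wrist");cv2.imwrite("pics/w3.png",cv2.resize(f["pixels"][150:400,150:430],None,fx=2,fy=2)[...,::-1])
E
```

```text
[ 0.05958964 -0.02523478 -0.60873612] [-0.03073333 -0.00361476  0.01798771] 0.03089543498424174 0.0
pos [0.498  0.1341 0.0353] yaw 47.32 F [ 0.1 -0.  -0.6] t 5.875
shift [-0.0051  0.0015 -0.0069] turn [-0.0001 -0.0001 -0.0042]
```

View pics/w3.png

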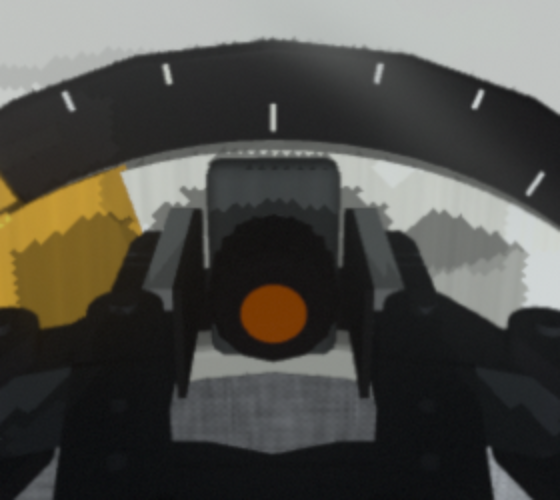

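The knob is centred between the pads (centre column 274, pads at about 187 and 361 in the crop). Closing now.

Emit:
apply_moves(
  rows=[
    [0,0,0,0,0,0],
    [0,0,0,0,0,0],
    [0,0,0,0,0,0],
  ],
  claw=0.15,
  newtons=25,
)

```text
clock: 6.3
tcp_pos: [0.4982, 0.1341, 0.0355]
orientation: [1.143, 2.926, 0.0]
contact_force: [-0.2, 0.8, 1.6]
grip_width: 0.0233
gripper_force: 24.5
```

Emit:
apply_moves(
  rows=[
    [0,0,-0.012,0,0,0],
    [0,0,-0.025,0,0,0],
    [0,0,-0.038,0,0,0],
    [0,0,-0.038,0,0,0],
    [0,0,-0.038,0,0,0],
  ],
)

```text
clock: 6.92
tcp_pos: [0.4978, 0.1337, 0.0447]
orientation: [-1.144, -2.926, 0.001]
contact_force: [1.1, -0.4, -6.4]
grip_width: 0.0228
gripper_force: 24.9
```

```bash
cat >> h.py <<'E'
C=np.array([.583,.0568])
def arc(n,tot,z=None,r0=.115,a0=137.7):
    o=r.get_obs();R0=rot(o["orientation"]);p0=np.array(o["tcp_pos"]);d=p0[:2]-C
    a=np.degrees(np.arctan2(d[1],d[0]))%360;rr=np.hypot(*d)
    print("ang",a-a0,"rad",np.radians(a-a0).round(4),"r",rr.round(4),"z",p0[2].round(4),"F",np.round(o["contact_force"],1),"Fw",o["grip_width"].round(4) if hasattr(o["grip_width"],"round") else o["grip_width"],o["gripper_force"],o["clock"])
    yaw=np.arctan2(R0[1,1],R0[0,1])
    for i in range(1,n+1):
        t=np.radians(a)+np.radians(tot)*i/n
        P=np.r_[C+rr*np.array([np.cos(t),np.sin(t)]),p0[2]]
        print((R0.T@(P-p0)/.25).round(4),round(-tot*i/n/90,3))
E
python3 -c "
from h import *
arc(5,10)"
```

```text
ang 0.21328804406650193 rad 0.0037 r 0.1148 z 0.0447 F [ 1.1 -0.4 -6.4] Fw 0.022848040463149664 24.91460233926773 6.925
[-0.0004 -0.016   0.    ] -0.022
[-0.0015 -0.032   0.    ] -0.044
[-0.003 -0.048  0.   ] -0.067
[-0.0051 -0.0638  0.    ] -0.089
[-0.0078 -0.0796  0.    ] -0.111
```

Emit:
apply_moves(
  rows=[
    [0,-0.016,0,0,0,-0.022],
    [-0.0015,-0.032,0,0,0,-0.044],
    [-0.003,-0.048,0,0,0,-0.067],
    [-0.005,-0.064,0,0,0,-0.089],
    [-0.008,-0.08,0,0,0,-0.111],
  ],
)

```text
clock: 7.55
tcp_pos: [0.4858, 0.1178, 0.0448]
orientation: [0.881, 3.016, 0.0]
contact_force: [1.8, 0.5, -8.4]
grip_width: 0.023
gripper_force: 24.9
```

Emit:
apply_moves(
  rows=[
    [0,-0.016,0,0,0,-0.022],
    [-0.0015,-0.032,0,0,0,-0.044],
    [-0.003,-0.048,0,0,0,-0.067],
    [-0.005,-0.064,0,0,0,-0.089],
    [-0.008,-0.08,0,0,0,-0.111],
  ],
)

```text
clock: 8.18
tcp_pos: [0.4767, 0.0999, 0.0448]
orientation: [-0.615, -3.081, -0.0]
contact_force: [1.6, 1.6, -8.1]
grip_width: 0.0228
gripper_force: 25.0
```

```bash
python3 -c "
from h import *
arc(5,10)"
```

```text
ang 20.22382660005053 rad 0.353 r 0.1148 z 0.0448 F [ 1.6  1.6 -8.1] Fw 0.022791646253395456 24.99593675136566 8.175
[-0.0004 -0.016  -0.    ] -0.022
[-0.0014 -0.032  -0.    ] -0.044
[-0.0029 -0.048  -0.    ] -0.067
[-0.005  -0.0638 -0.    ] -0.089
[-0.0077 -0.0797 -0.    ] -0.111
```

Emit:
apply_moves(
  rows=[
    [0,-0.016,0,0,0,-0.022],
    [-0.0015,-0.032,0,0,0,-0.044],
    [-0.003,-0.048,0,0,0,-0.067],
    [-0.005,-0.064,0,0,0,-0.089],
    [-0.008,-0.08,0,0,0,-0.111],
  ],
)

```text
clock: 8.8
tcp_pos: [0.4708, 0.0806, 0.0448]
orientation: [-0.344, -3.123, -0.0]
contact_force: [0.4, 2.6, -7.3]
grip_width: 0.023
gripper_force: 25.0
```

Emit:
apply_moves(
  rows=[
    [0,-0.014,0,0,0,-0.02],
    [-0.001,-0.028,0,0,0,-0.04],
    [-0.001,-0.028,0,0,0,-0.04],
  ],
)

```text
clock: 9.18
tcp_pos: [0.4695, 0.0732, 0.0447]
orientation: [-0.249, -3.131, 0.001]
contact_force: [1.2, 1.9, -7.9]
grip_width: 0.0233
gripper_force: 25.0
```

```bash
python3 - <<'E'
from h import *
arc(1,1)
f=r.grab_frame("wrist");save(f,"w4.png")
E
```

```text
ang 34.05804303995262 rad 0.5944 r 0.1147 z 0.0447 F [ 1.2  1.9 -7.9] Fw 0.023310676107987326 24.97431993484497 9.175
[-0.0002 -0.008   0.    ] -0.011
```

View pics/w4.png

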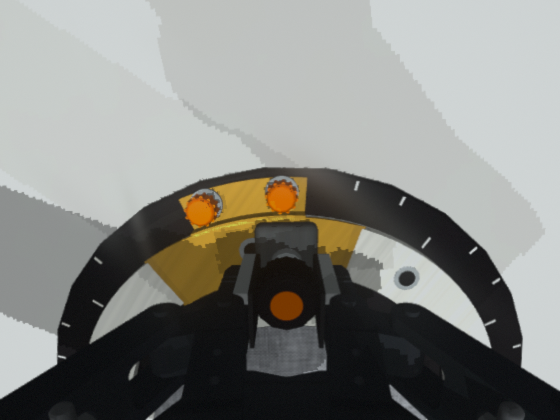

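The home hole is exposed at (406,278). The brass hole shows just left of the arm at (248,245), and the pin is over the brass. I'll lower about 2 mm onto the brass, then open slightly to cage the knob.

Emit:
apply_moves(
  rows=[
    [0,0,0.004,0,0,0],
    [0,0,0.008,0,0,0],
    [0,0,0.008,0,0,0],
  ],
)

```text
clock: 9.6
tcp_pos: [0.4696, 0.0738, 0.0427]
orientation: [-0.25, -3.131, 0.0]
contact_force: [1.0, 0.2, -7.2]
grip_width: 0.0231
gripper_force: 25.0
```

Emit:
apply_moves(
  rows=[
    [0,0,0,0,0,0],
    [0,0,0,0,0,0],
    [0,0,0,0,0,0],
  ],
  claw=0.34,
)

```text
clock: 9.98
tcp_pos: [0.47, 0.0739, 0.0431]
orientation: [0.25, 3.131, 0.0]
contact_force: [0.1, 0.2, 0.7]
grip_width: 0.029
gripper_force: 0.0
```

Emit:
apply_moves(
  rows=[
    [0,-0.012,0.006,0,0,-0.017],
    [-0.001,-0.024,0.012,0,0,-0.033],
    [-0.002,-0.036,0.012,0,0,-0.05],
    [-0.003,-0.048,0.012,0,0,-0.067],
    [-0.003,-0.048,0.012,0,0,-0.067],
  ],
)

```text
clock: 10.6
tcp_pos: [0.4685, 0.0613, 0.0397]
orientation: [-0.085, -3.14, 0.001]
contact_force: [1.1, 1.0, 0.5]
grip_width: 0.0292
gripper_force: 0.7
```

```bash
python3 - <<'E'
from h import *
arc(1,1)
f=r.grab_frame("wrist");save(f,"w5.png")
E
```

```text
ang 40.072962989742905 rad 0.6994 r 0.1146 z 0.0397 F [1.1 1.  0.5] Fw 0.029218541005968258 0.7122466899454594 10.6
[-0.0002 -0.008   0.    ] -0.011
```

View pics/w5.png

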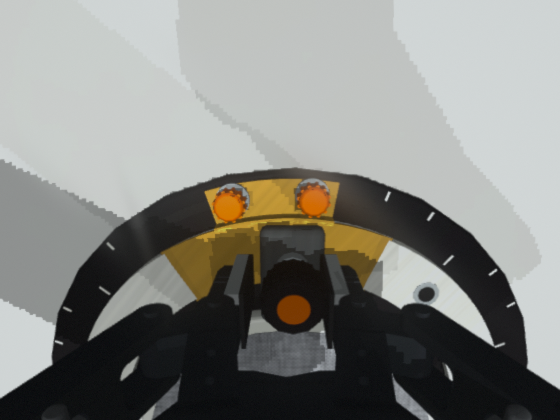

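The table is following: the knob at (293,290) rests against the right (pushing) pad. I'll continue in small steps and watch the force.

Emit:
apply_moves(
  rows=[
    [0,-0.004,0,0,0,-0.005],
    [0,-0.008,0,0,0,-0.011],
    [0,-0.012,0,0,0,-0.016],
    [-0.001,-0.016,0,0,0,-0.022],
    [-0.001,-0.02,0,0,0,-0.028],
  ],
)

```text
clock: 11.28
tcp_pos: [0.4682, 0.0567, 0.0397]
orientation: [-0.015, -3.141, 0.0]
contact_force: [1.0, 1.5, -1.2]
grip_width: 0.0291
gripper_force: 0.9
```

Emit:
apply_moves(
  rows=[
    [0,-0.002,0,0,0,-0.003],
    [0,-0.004,0,0,0,-0.006],
  ],
)

```text
clock: 11.52
tcp_pos: [0.4681, 0.0558, 0.0397]
orientation: [-0.0, -3.141, 0.0]
contact_force: [0.5, 1.4, -2.3]
grip_width: 0.029
gripper_force: 0.9
```

Emit:
apply_moves(
  rows=[
    [0,-0.002,0,0,0,-0.003],
    [0,-0.004,0,0,0,-0.006],
  ],
)

```text
clock: 11.78
tcp_pos: [0.4683, 0.0544, 0.0398]
orientation: [0.014, -3.141, 0.001]
contact_force: [0.4, 0.5, 0.1]
grip_width: 0.0288
gripper_force: 0.2
```

```bash
cat > k.py <<'E'
from h import *
arc(1,1)
f=r.grab_frame("wrist")
hsv=cv2.cvtColor(f["pixels"],cv2.COLOR_RGB2HSV);hsv[:235]=0
m=((hsv[...,0]<20)&(hsv[...,1]>170)&(hsv[...,2]>90)).astype(np.uint8)
m[:,:265]=0;m[:,330:]=0
n,l,s,c=cv2.connectedComponentsWithStats(m)
i=1+np.argmax(s[1:,4]);print("cap",c[i].round(2),s[i])
for z in(.064,.071):
    q=atz(f,c[i],z)[:2]-C;print(z,"r",np.hypot(*q).round(4),"ang",np.degrees(np.arctan2(q[1],q[0]))%360-137.7)
E
python3 k.py
```

```text
ang 43.50949591303194 rad 0.7594 r 0.1147 z 0.0398 F [0.4 0.5 0.1] Fw 0.02876613420992997 0.17413507215678692 11.775
[-0.0002 -0.008   0.    ] -0.011
cap [292.9  299.55] [278 286  31  28 677]
0.064 r 0.116 ang 42.392066341040106
0.071 r 0.1202 ang 42.473677136840536
```

Emit:
apply_moves(
  rows=[
    [0,-0.003,0,0,0,0],
    [0,-0.003,0,0,0,0],
  ],
)

```text
clock: 12.08
tcp_pos: [0.4684, 0.054, 0.0398]
orientation: [0.014, -3.142, 0.0]
contact_force: [1.0, 0.2, 0.3]
grip_width: 0.0288
gripper_force: 0.0
```

```bash
python3 k.py; python3 -c "
from h import *
f=r.grab_frame('wrist');save(f,'w6.png')"
```

```text
ang 43.699627501655215 rad 0.7627 r 0.1146 z 0.0398 F [1.  0.2 0.3] Fw 0.02884827718291152 0.006292056787060574 12.075
[-0.0002 -0.008   0.    ] -0.011
cap [292.86 299.28] [278 286  31  27 673]
0.064 r 0.1161 ang 42.59690363637034
0.071 r 0.1202 ang 42.67257969030729
```

View pics/w6.png

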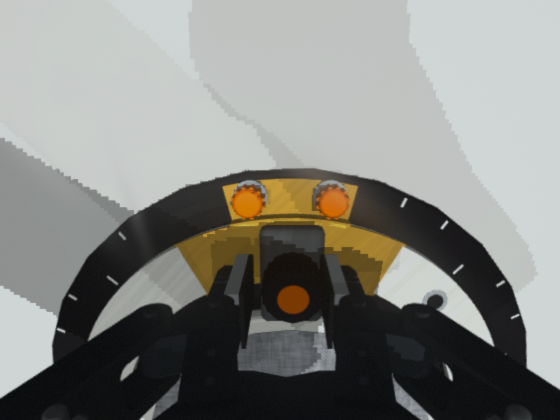

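The cap has gone from row 310 to 299, meaning the knob dropped. I'll nudge lightly to confirm it's locked.

Emit:
apply_moves(
  rows=[
    [0,-0.004,0,0,0,0],
    [0,-0.006,0,0,0,0],
  ],
)

```text
clock: 12.42
tcp_pos: [0.4685, 0.0527, 0.0398]
orientation: [-0.014, 3.142, 0.0]
contact_force: [-0.8, 0.9, 0.1]
grip_width: 0.0287
gripper_force: 0.3
```

```bash
python3 k.py
```

```text
ang 44.3371731849698 rad 0.7738 r 0.1146 z 0.0398 F [-0.8  0.9  0.1] Fw 0.028692805763661927 0.34448803402483463 12.425
[-0.0003 -0.008  -0.    ] -0.011
cap [292.92 299.36] [278 286  31  28 676]
0.064 r 0.116 ang 43.2271279506418
0.071 r 0.1202 ang 43.28292706480758
```

Emit:
apply_moves(
  rows=[
    [0,-0.003,0,0,0,0],
    [0,-0.005,0,0,0,0],
  ],
)

```text
clock: 12.72
tcp_pos: [0.4684, 0.052, 0.0398]
orientation: [-0.015, 3.141, 0.001]
contact_force: [-0.3, 3.0, 0.4]
grip_width: 0.0293
gripper_force: 1.7
```

```bash
python3 k.py
```

```text
ang 44.688837709384615 rad 0.78 r 0.1147 z 0.0398 F [-0.3  3.   0.4] Fw 0.029260714033899616 1.716456189751625 12.725
[-0.0003 -0.008  -0.    ] -0.011
cap [293.21 299.48] [278 286  32  28 681]
0.064 r 0.116 ang 43.53221451981648
0.071 r 0.1202 ang 43.58390502411254
```

The force is rising with the table stopped, so it's locked. Backing off to centre, then opening and lifting away.

Emit:
apply_moves(
  rows=[
    [0,0.01,0,0,0,0],
    [0,0.013,0,0,0,0],
    [0,0.013,0,0,0,0],
  ],
  claw=0.55,
)

```text
clock: 13.15
tcp_pos: [0.4685, 0.0545, 0.0398]
orientation: [-0.014, 3.141, -0.0]
contact_force: [-0.6, -0.5, -0.6]
grip_width: 0.0468
gripper_force: 0.0
```

Emit:
apply_moves(
  rows=[
    [0,0,-0.1,0,0,0],
    [0,0,-0.25,0,0,0],
    [0,0,-0.45,0,0,0],
    [0,0,-0.6,0,0,0],
    [0,0,-0.6,0,0,0],
  ],
)

```text
clock: 13.78
tcp_pos: [0.4703, 0.0549, 0.1925]
orientation: [-0.013, 3.136, -0.001]
contact_force: [0.8, -1.3, -0.1]
grip_width: 0.0467
gripper_force: 0.0
```

```bash
python3 - <<'E'
from h import *
f=r.grab_frame("wrist");save(f,"w7.png")
for n in ("home_hole","plunger_seat","stone_box","turntable_center"):
    for d in r.landmark_of(f,n)[:1]:print(n,np.round(d["point"]),round(d["conf"],2),atz(f,d["point"],.034).round(4))
for z in(.018,.064,.071):
    a=np.radians(180.6);print(z,proj(f,[C[0]+.115*np.cos(a),C[1]+.115*np.sin(a),z]).round(1))
o=r.get_obs();print(o["tcp_pos"],o["qvel"].round(3),o["contact_force"])
E
```

```text
home_hole [370. 213.] 0.66 [0.4913 0.1293 0.034 ]
plunger_seat [285. 185.] 0.83 [0.4664 0.0531 0.034 ]
stone_box [288. 297.] 0.81 [0.5765 0.0566 0.034 ]
0.018 [287.6 182.9]
0.064 [287.7 195.5]
0.071 [287.7 197.8]
[0.46759843 0.05436798 0.1886022 ] [-0.003  0.003 -0.001 -0.004 -0.003  0.001  0.002] [ 0.23721325  0.08510078 -0.87329215]
```

View pics/w7.png

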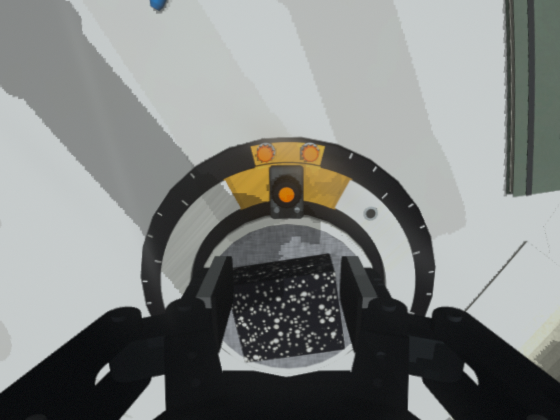

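The cap is at (287,195), between the two screws, and its row matches the seated height. The box is upright near the middle and the hand is clear, so I'm handing in.

```bash
python3 -c "
from h import *
print(r.hand_in())"
```

```text
the job is handed in; nothing more can be done
None
```

I handed the job in with the table turned about 0.75 rad counter-clockwise and the plunger dropped and locked in the brass hole; the box stood about 7 mm off the middle and the hand was clear, but no verdict came back.

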